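Dock the carrier rack and lock it with the toggle clamp

ROBOT

A 6-joint arm with a two-finger parallel gripper is mounted at the origin on the work surface. World frame = base frame: x ahead of the robot, y to its left, z up, the work surface at z = 0. Lengths are in m, angles in rad, forces in N, time in s.
With the tool pointing down it reaches from about 0.35 to 0.85 m from the base axis. Payload 8.1 kg.
Tool frame: the origin (TCP) lies midway between the tips of the shut fingers; the grasp point (between the pads) lies 19 mm behind it; z points along the fingers, y is the line along which they close (so a half turn about z gives the same grasp; the last joint's range is limited). The gripper opens to 93 mm and grips with 3 to 60 N. Pads are 15 mm wide; open, the fingers measure 128 mm over their backs; the gripper's body (75 mm by 188 mm) begins 65 mm behind the grasp point.
Start: joints at [-1.256, 0.13, 1.488, -0, 1.523, -0.085], TCP at [0.234, -0.553, 0.184] pointing down, gripper open.
Joint ranges: [-2.96, 2.96], [-0.89, 2.26], [0.02, 2.5], [-1.34, 4.48], [0, 2.73], [-2.66, 2.66]. Speed limits (rad/s): [2.39, 2.39, 2.79, 3.14, 3.14, 3.14].

INTERFACE

Orientations are given as a unit quaternion [w, x, y, z].
In Python, from plant import monitor, camera, order gives the robot as it stands.
- The arm moves only by the shell command python3 -m jog 'ROWS' [FORCE]. ROWS is JSON, a list of rows, each a list of 5 numbers: the gripper command: -1 is fully open, 1 is shut, values between are in proportion, then the shift along the tool's x, y, z in mm, then the turn about the tool's z in degrees. A call has exactly 8 rows; each row shifts and turns the commanded pose from where the row before left it, along the tool's axes as they then stand; what a row does not reach is not made up. A row lasts 1/8 s, in which the tool goes at most 62.5 mm and 10.7 degrees, less where a joint would pass 70% of its speed; a pose out of reach is approached as far as the arm can. A call with a gripper value outside its range is refused whole. The fingers move at their own pace and stop on an object; FORCE is the grip in N (left out, the last holds). Time passes only in rows, so rows that do not move let the fingers close, or fill a call up. It gives the time, the measured TCP pose, the force, the opening and the grip force at its end, in the units of the state.
- monitor.get_obs(): the state, without advancing time (a new reading comes with each control period).
- camera(name): name is "scene" or "top" or "wrist"; returns a dict with "pixels" (420x560x3 uint8, blue, green, red), "range_z" (420x560 float32, m along the optical axis (not along the pixel's ray), 0 where there is no reading), "fx", "fy", "cx", "cy" (pixels), "R" (3x3) and "t" (3): a world point X has camera coordinates R X + t. Camera axes: x right, y down, z forward; pixel columns grow to the right and rows downward; lengths in m; the calibration is good to about 2 mm. A picture is of the moment at which its call begins.
- order.sign_off(): hands the job in; it is judged then, once.
The state is a dict: "clock": time; "q": joint angles; "dq": joint speeds; "joint_efforts": joint torques, N m; "tool_pos": TCP position; "orientation": TCP orientation; "wrist_force": force on the tool from outside, world axes, zero at the start; "moment": the same for the moment, N m; "width": finger opening in m; "finger_force": force on a finger pad.
Only numpy, scipy, OpenCV 4.12 (cv2) and the standard library are available. Lean on these libraries where they do the work, as an engineer would, in place of code of your own. Each camera call takes 0.05 s, during which the arm holds its last target. There are 200 camera calls.

TASK

Push the white carrier rack along its guide rails until its end is fully home against the stop, then push the clamp's red handle over until it snaps upright and the clamp's pad bears down on the rack's flange. Only push: do not lift the rack or the file boxes standing in it, keep those boxes standing, and leave the other things on the bench where they are.

Things in the scene. Friction and masses are not known exactly. Their poses are not given: they have to be found in the camera images.
- dock: Aluminium docking plate, 10 mm thick, 275 x 430 mm, fixed to the bench. Origin on the bench top, under the middle of the place where the rack stands when home. Its z axis is up; its -y axis points along the guide rails to the stop, its +x axis from the rack to the clamp. Two black guide rails, 12 x 12 mm, run along y at x = -63.5 and +63.5 mm and keep the rack from turning or moving sideways (2.5 mm play each side).
- stop_face (a point): Point on the faces of the stop's two round rubber buffers, half-way between them, 30 mm above the bench (the steel stop block behind them is 100 mm wide and its top is 44 mm above the bench). The rack is home when its leading end touches these.
- rack_lead (a point): Middle of the outer face of the rack's leading end (the end towards the stop), 30 mm above the bench, level with stop_face. Same axes as the rack: x across it towards the clamp, y along it away from the stop, z up. The rack (0.6 to 1.1 kg empty, loose, sliding on the plate) is a white sheet-metal tray, 110 mm wide, 260 mm long, with six grey perforated dividers 45 mm apart (tops 95 mm above the bench); it starts 45 to 90 mm short of the stop.
- rack_push (a point): Middle of the outer face of the rack's trailing end, 260 mm from rack_lead, 50 mm above the bench. The face is a flat white upright end plate, 110 mm wide, from 10 to 70 mm above the bench; pushing here drives the rack to the stop. The two slots nearest this end are empty.
- rack_flange (a point): Middle of the top of the rack's clamping flange: a flat strip 30 mm wide and 260 mm long along the rack's clamp side, its top 30 mm above the bench. The clamp's pad comes down on it.
- handle_pivot (a point): Pivot of the clamp's handle, 56 mm above the bench, on the steel toggle clamp that is bolted to the plate beside the rack (base 66 x 50 mm). The handle turns in the vertical plane across the rack (the dock's x and z).
- handle_end (a point): End of the red clamp handle, on its centre line, 120 mm from handle_pivot. The grip is round, 19 to 23 mm thick, over the last 76 mm. Open, the handle leans 43 degrees back from upright, away from the rack, with its end 144 mm above the bench; closed it stands upright (3 degrees past, towards the rack), its end 176 mm above the bench.
- clamp_handle (a joint): Angle of the clamp's handle: 0 = open (leaning back), growing as it is pushed up and over towards the rack, 0.81 rad = closed. An over-centre spring holds it open with about 0.5 N m (4 to 6 N at the end of the handle, pushed along its arc), which must be overcome; past 0.48 rad the handle snaps by itself into the closed position.
- clamp_bar: Steel hold-down bar of the clamp, 66 mm long, geared to the handle, on the rack's side of it. Origin at its pivot, 20 mm nearer the rack than handle_pivot and 46 mm above the bench. Open it stands upright (its end 107 mm above the bench), closed it lies level over the flange.
- clamp_pad (a point): Middle of the underside of the black rubber pad (16 mm across) on the spindle at the end of the bar; closed, it sits on the rack's flange, 30 mm above the bench.
- filebox0_mid (a point): Centre of one of three brown kraft file boxes standing upright in the rack's slots (first slot from the stop end), each 88 x 36 x 120 mm (z up), 0.1 to 0.2 kg, loose in its 42 mm slot, tops 134 mm above the bench. They ride along with the rack.
- filebox1_mid (a point): Centre of another of three brown kraft file boxes standing upright in the rack's slots (second slot from the stop end), each 88 x 36 x 120 mm (z up), 0.1 to 0.2 kg, loose in its 42 mm slot, tops 134 mm above the bench. They ride along with the rack.
- filebox2_mid (a point): Centre of the last of three brown kraft file boxes standing upright in the rack's slots (third slot from the stop end), each 88 x 36 x 120 mm (z up), 0.1 to 0.2 kg, loose in its 42 mm slot, tops 134 mm above the bench. They ride along with the rack.
- scanner: Dark hand-held barcode scanner lying on the bench, about 175 x 62 x 39 mm, origin on the bench under its head. Bystander.
- label_roll: White roll of labels standing on its flat side, 90 mm across, 50 mm high, origin under its centre. Bystander.
- driver: Blue-handled screwdriver lying on the bench, 190 mm long. Bystander.
- tape: Flat roll of brown packing tape, 80 mm across, 24 mm high, origin under its centre. Bystander.
- spare_box_mid (a point): Centre of a fourth kraft file box standing on the bench outside the rack, 88 x 36 x 120 mm. Bystander.
Mind the look-alikes: they are no part of the job. What is shaped like the part that bears filebox2_mid but blue is not meant. Leave any pink look-alike of the part that bears filebox1_mid alone.

How it is judged:
On the way, in this order (a step that is already met when the one before it is completed fails the run):
1. the rack is home against the stop (within 4 mm), the clamp still open (y of rack_lead in the frame of dock below -0.126 m and y of rack_push in the frame of dock below 0.134 m and value of joint clamp_handle below 0.3 rad), for 0.2 s.
2. the clamp's handle has snapped over to its closed position (value of joint clamp_handle above 0.74 rad), for 0.2 s.
At the end, for the whole second after the job is handed in: The rack's leading end is within 4 mm of the stop's buffers, the handle is closed (over 0.74 rad), the pad bears on the rack's flange with more than 1 N, and the three file boxes stand in the rack (within 0.2 rad of upright) (y of rack_lead in the frame of dock below -0.126 m and y of rack_push in the frame of dock below 0.134 m and value of joint clamp_handle above 0.74 rad and contact force between clamp_bar and anything else above 1 N and z of clamp_pad in the frame of rack_flange between -0.003 and 0.003 m and angle between each of filebox0_mid, filebox1_mid, filebox2_mid's own z axis and vertical below 0.2 rad); the robot touches nothing.
It fails at once if the rack is lifted off the docking plate or tipped (z of any of rack_lead, rack_flange in the frame of dock above 0.04 m or z of rack_push in the frame of dock above 0.06 m).
It fails at once if a file box in the rack is lifted, tipped over or taken out (z of any of filebox0_mid, filebox1_mid, filebox2_mid in the frame of rack_lead above 0.064 m or angle between any of filebox0_mid, filebox1_mid, filebox2_mid's own z axis and vertical above 0.35 rad).
It fails at once if another thing on the bench is moved more than 25 mm (distance of any of scanner, label_roll, driver, tape, spare_box_mid from where it was at the start of the episode above 0.025 m).
It also fails if it takes over 58 s, if anything falls off the work surface, if the arm or the gripper's body presses on something with over 40 N, if the wrist force passes 120 N, or if a joint passes its speed limit or range.

## Working session

There is one attempt and no reset: what is moved stays moved. The work goes in short steps, Python scripts to look and compute and a shell command to move; the robot and the scene stay as the last step left them, time stands still between calls to the robot, and variables do not carry over. Pictures are saved under pics/ and viewed, at most 10 in all, crops included, and the job is handed in when it is done.

```bash
ls; mkdir -p pics; python3 - <<'E'
from plant import monitor,camera
import cv2,numpy as np
o=monitor.get_obs();print({k:np.round(v,3).tolist() for k,v in o.items()})
for n in("scene","top"):
    c=camera(n);cv2.imwrite(f"pics/{n}0.png",c["pixels"]);np.savez(f"{n}0.npz",**c)
    print(n,c["fx"],c["cx"],c["cy"],(-c["R"].T@c["t"]).round(3),c["R"].round(3).tolist())
E
```

```text
pics
{'clock': 0.0, 'q': [-1.256, 0.131, 1.489, 0.0, 1.523, -0.085], 'dq': [-0.002, -0.0, -0.001, -0.0, -0.001, 0.0], 'joint_efforts': [0.0, -55.985, -49.176, 0.077, 0.036, -0.0], 'tool_pos': [0.233, -0.552, 0.183], 'orientation': [-0.001, 0.98, 0.199, -0.0], 'wrist_force': [0.214, 0.292, 0.24], 'moment': [0.018, 0.05, -0.006], 'finger_force': 0.0, 'width': 0.093}
scene 489.53658159684085 275.26612060912464 204.2326320546829 [ 1.188 -0.934  0.832] [[0.824, 0.567, -0.003], [0.296, -0.435, -0.85], [-0.483, 0.7, -0.526]]
top 382.0018373850922 273.27262407989775 211.76499388155585 [0.283 0.011 1.062] [[-0.01, -1.0, 0.005], [-0.971, 0.009, -0.24], [0.24, -0.007, -0.971]]
```

View pics/scene0.png

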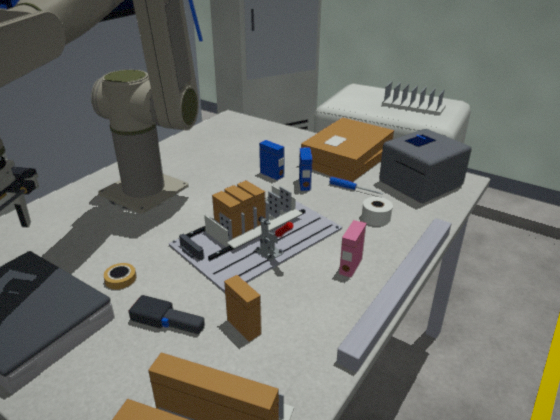

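View pics/top0.png

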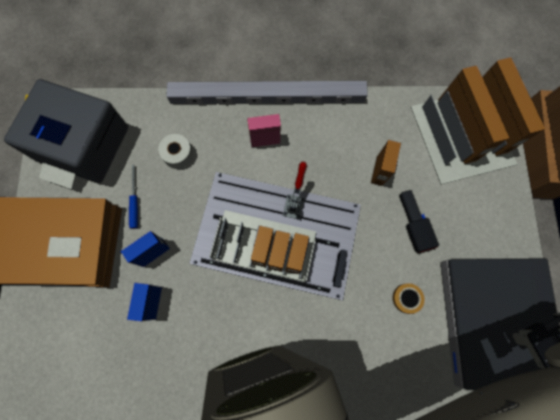

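The top view shows the dock at about (275,235). Its stop is the dark bar at (341,268), and the trailing end of the rack is at (220,240). The clamp is at (293,205) with its red handle end at (302,166). Three kraft boxes stand in the rack at (262..298, 248).

Things that could be mistaken for the targets:
- Kraft spare box at (387,163).
- Pink box at (265,130).
- Blue boxes at (145,250) and (145,302).
- Upper-right white tray with kraft boxes at (480,120).

I choose the rack on the plate with rails. Next I'll check that in a close crop.

```bash
cat > h.py <<'E'
import numpy as np,cv2
def ray(c,u,v,z):
    d=c["R"].T@np.array([(u-c["cx"])/c["fx"],(v-c["cy"])/c["fy"],1]);o=-c["R"].T@c["t"]
    return o+d*(z-o[2])/d[2]
def cloud(c):
    v,u=np.mgrid[:420,:560];Z=c["range_z"].astype(float)
    P=np.stack([(u-c["cx"])/c["fx"]*Z,(v-c["cy"])/c["fy"]*Z,Z],-1)
    return (P-c["t"])@c["R"]
def tri(c1,p1,c2,p2):
    A=[];b=[]
    for c,p in((c1,p1),(c2,p2)):
        d=c["R"].T@np.array([(p[0]-c["cx"])/c["fx"],(p[1]-c["cy"])/c["fy"],1]);d/=np.linalg.norm(d)
        M=np.eye(3)-np.outer(d,d);A.append(M);b.append(M@(-c["R"].T@c["t"]))
    return np.linalg.lstsq(np.vstack(A),np.hstack(b),rcond=None)[0]
E
python3 - <<'E'
from h import *
T=dict(np.load("top0.npz"));S=dict(np.load("scene0.npz"))
a=cv2.resize(T["pixels"][150:305,185:365],None,fx=4.4,fy=3.8*4.4/3.8,interpolation=cv2.INTER_CUBIC)[:,:790]
b=cv2.resize(S["pixels"][165:300,165:345],None,fx=4.4,fy=4.4,interpolation=cv2.INTER_CUBIC)
cv2.imwrite("pics/t1.png",a[:600]);cv2.imwrite("pics/s1.png",b[:600]);print(a.shape,b.shape)
for n,c in(("T",T),("S",S)):
    h=cv2.cvtColor(c["pixels"],cv2.COLOR_BGR2HSV);P=cloud(c)
    m=((h[...,0]<6)|(h[...,0]>174))&(h[...,1]>170)&(h[...,2]>60)
    if n=="T": m[:150]=0
    k,l,s,ce=cv2.connectedComponentsWithStats(m.astype(np.uint8))
    for i in range(1,k):
        if s[i,4]>15:
            q=P[l==i];print(n,s[i],ce[i].round(1),np.percentile(q,[5,50,95],axis=0).round(3).tolist())
# dock plate surface points z~0.01
P=cloud(T);m=(P[...,2]>.006)&(P[...,2]<.015);m[:165]=0;m[305:]=0;m[:,:185]=0;m[:,365:]=0
k,l,s,ce=cv2.connectedComponentsWithStats(m.astype(np.uint8));print(s[1:][s[1:,4]>100])
pts=P[m];r=cv2.minAreaRect((pts[:,:2]*1000).astype(np.float32));print(r)
E
```

```text
(682, 790, 3) (594, 792, 3)
T [296 163  10  26 138] [300.2 174.9] [[0.59, -0.076, 0.099], [0.613, -0.067, 0.123], [0.634, -0.057, 0.146]]
S [276 222  17  14 114] [283.8 228.7] [[0.599, -0.083, 0.098], [0.624, -0.077, 0.126], [0.643, -0.072, 0.145]]
[[ 190  172  171  128 7368]
 [ 219  224   21   39  435]
 [ 236  227   21   40  458]
 [ 300  243   12   37  124]]
((478.55023193359375, 40.8333740234375), (519.297119140625, 305.0192565917969), 76.21662139892578)
```

View pics/t1.png

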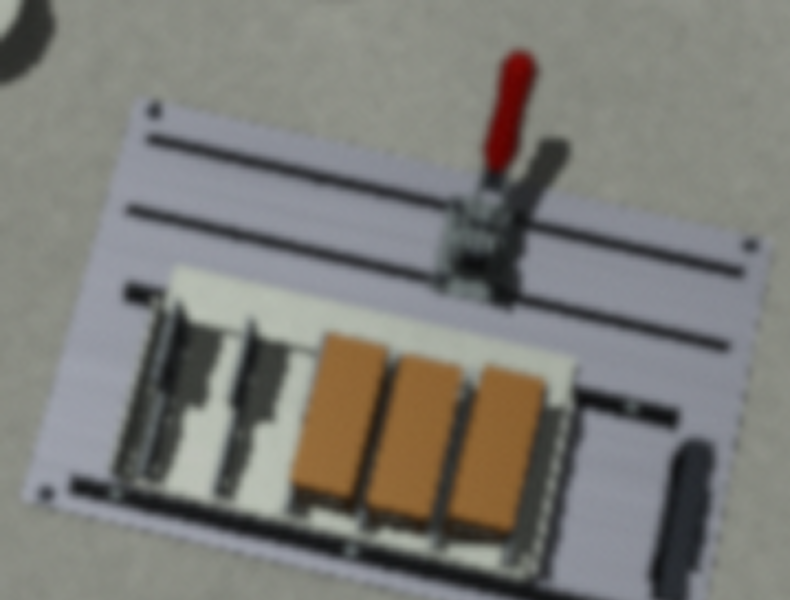

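View pics/s1.png

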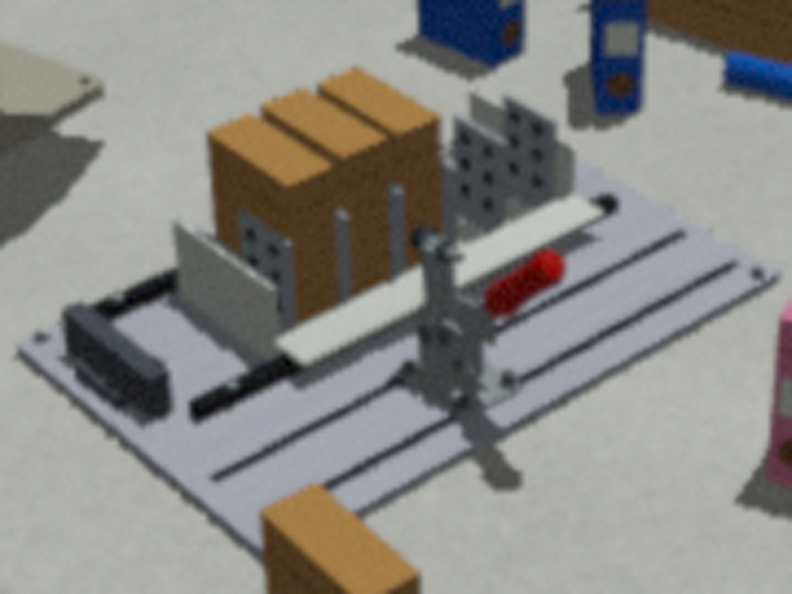

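Both crops confirm the rack on its rails with three brown boxes in slots 1–3. The stop is at the left in the scene crop, and the red handle leans away from the rack. In the top crop the handle end is at (520,55) and the trailing end of the flange is near (170,280). Next I'll compute the geometry.

```bash
python3 - <<'E'
from h import *
T=dict(np.load("top0.npz"));S=dict(np.load("scene0.npz"))
t=lambda u,v:(185+u/4.4,150+v/4.4)
s=lambda u,v:(165+u/4.4,165+v/4.4)
for a,b in(((150,138),(743,270)),((130,210),(728,347))):
    p,q=ray(T,*t(*a),.01),ray(T,*t(*b),.01);d=p-q;print("slot",p.round(3),q.round(3),np.degrees(np.arctan2(d[0],d[1])).round(2))
print("plate corner bolts")
for u in((154,111),(750,245),(45,494)): print(ray(T,*t(*u),.01).round(3))
for n,a,b in(("handle_end",(522,52),(553,262)),("flange lead outer",(574,376),(300,365)),("flange trail outer",(178,267),(605,206)),("bar top",(465,262),(428,237))):
    print(n,tri(T,t(*a),S,s(*b)).round(3))
print("bolt tri",tri(T,t(750,245),S,s(755,273)).round(3) , tri(T,t(154,111),S,s(755,273)).round(3))
# flange cloud, white top
for n,c in(("T",T),("S",S)):
    P=cloud(c);h=cv2.cvtColor(c["pixels"],cv2.COLOR_BGR2HSV)
    m=(abs(P[...,2]-.03)<.006)&(h[...,2]>140)&(P[...,0]>.4)&(P[...,0]<.62)&(abs(P[...,1]-.04)<.25)
    k,l,st,ce=cv2.connectedComponentsWithStats(m.astype(np.uint8));i=1+st[1:,4].argmax()
    q=P[l==i];r=cv2.minAreaRect((q[:,:2]*1000).astype(np.float32));print(n,st[i],np.median(q[:,2]).round(4),r);print(cv2.boxPoints(r).round(1).tolist())
    # high white/grey: end plates & stop
    m=(P[...,2]>.036)&(P[...,2]<.05)&(h[...,2]<75)&(P[...,1]<-.02)&(P[...,1]>-.2)&(P[...,0]>.35)&(P[...,0]<.5)
    q=P[m];print("stop",len(q),np.percentile(q,[3,50,97],axis=0).round(3).tolist() if len(q) else "")
E
```

```text
slot [0.635 0.159 0.01 ] [ 0.542 -0.226  0.01 ] 13.56
slot [0.586 0.17  0.01 ] [ 0.491 -0.214  0.01 ] 13.79
plate corner bolts
[0.654 0.156 0.01 ]
[ 0.559 -0.232  0.01 ]
[0.402 0.218 0.01 ]
handle_end [ 0.642 -0.075  0.142]
flange lead outer [ 0.474 -0.111  0.02 ]
flange trail outer [0.545 0.138 0.032]
bar top [ 0.528 -0.041  0.098]
bolt tri [ 0.643 -0.131  0.159] [0.655 0.157 0.008]
T [223 210  93  32 803] 0.0283 ((498.6918029785156, 16.57410430908203), (258.8838195800781, 33.89117431640625), 75.95931243896484)
[[450.79998779296875, -104.9000015258789], [483.70001220703125, -113.0999984741211], [546.5, 138.0], [513.7000122070312, 146.3000030517578]]
stop 208 [[0.351, -0.188, 0.037], [0.385, -0.174, 0.042], [0.424, -0.04, 0.047]]
S [228 226  33  21 267] 0.0286 ((480.09423828125, -50.979583740234375), (119.65105438232422, 39.37300491333008), 76.36490631103516)
[[446.8999938964844, -104.5], [485.1000061035156, -113.80000305175781], [513.2999877929688, 2.5], [475.1000061035156, 11.800000190734863]]
stop 92 [[0.353, -0.193, 0.037], [0.428, -0.174, 0.041], [0.465, -0.042, 0.049]]
```

The measurements agree with the text: flange length 259 mm, flange height about 29 mm, handle end at z = 142 mm. The dock's +y axis in the world is (0.24, 0.97) and its +x axis is (0.97, −0.24). The trailing face of the rack is centred at about (0.461, 0.159). I'll move to the pre-push spot at about (0.470, 0.195).

```bash
python3 -m jog '[[1,36,-42,-5,0],[1,36,-42,-5,0],[1,36,-42,-5,0],[1,36,-42,-5,0],[1,36,-42,-5,0],[1,36,-42,-5,0],[1,36,-42,-5,0],[1,36,-42,-5,0]]' 30; python3 -m jog '[[1,36,-42,0,0],[1,36,-42,0,0],[1,36,-42,0,0],[1,36,-42,0,0],[1,36,-42,0,0],[1,36,-42,0,0],[1,0,0,0,0],[1,0,0,0,0]]'
```

```text
clock: 1.1
tool_pos: [0.3681, -0.1293, 0.2242]
orientation: [-0.0, 0.98, 0.198, 0.0]
wrist_force: [1.1, -0.4, -0.3]
width: 0.0177
finger_force: 0.0
clock: 2.1
tool_pos: [0.4685, 0.1849, 0.2237]
orientation: [0.0, 0.98, 0.199, -0.001]
wrist_force: [-0.6, -0.5, 0.0]
width: 0.0002
finger_force: 0.0
```

```bash
python3 -m jog '[[1,9,-13,0,0],[1,0,0,0,-9],[1,0,0,0,-9],[1,0,0,0,-9],[1,0,0,0,-9],[1,0,0,0,-9],[1,0,0,0,-8],[1,0,0,0,0]]'
python3 - <<'E'
from plant import camera
import cv2,numpy as np
from h import *
for n in("wrist","top"):
    c=camera(n);np.savez(f"{n}1.npz",**c);cv2.imwrite(f"pics/{n}1.png",c["pixels"])
    P=cloud(c);d=np.array([.2402,.9707]);e=np.array([.9707,-.2402])
    x=P[...,:2]@e;y=P[...,:2]@d
    # end plate tops z .06-.08 and dividers
    m=(P[...,2]>.055)&(P[...,2]<.1)&(y>.15)&(y<.32)&(x>.3)&(x<.5)
    print(n,m.sum(),np.histogram(y[m],bins=np.arange(.15,.33,.01)), np.percentile(x[m],[3,97]) if m.any() else "")
E
```

```text
clock: 3.1
tool_pos: [0.4724, 0.2003, 0.2245]
orientation: [0.0, 0.789, 0.614, 0.0]
wrist_force: [-0.0, -0.4, -0.6]
width: 0.0006
finger_force: 0.0
wrist 1605 (array([  3,   5,   0,   0,   0, 244,   0,   0,   0, 120, 655, 578,   0,
         0,   0,   0,   0]), array([0.15, 0.16, 0.17, 0.18, 0.19, 0.2 , 0.21, 0.22, 0.23, 0.24, 0.25,
       0.26, 0.27, 0.28, 0.29, 0.3 , 0.31, 0.32])) [0.3635304  0.46280073]
top 263 (array([29,  0,  0,  0,  0, 67,  0,  0,  0, 86,  0, 81,  0,  0,  0,  0,  0]), array([0.15, 0.16, 0.17, 0.18, 0.19, 0.2 , 0.21, 0.22, 0.23, 0.24, 0.25,
       0.26, 0.27, 0.28, 0.29, 0.3 , 0.31, 0.32])) [0.36395248 0.46270862]
```

View pics/wrist1.png

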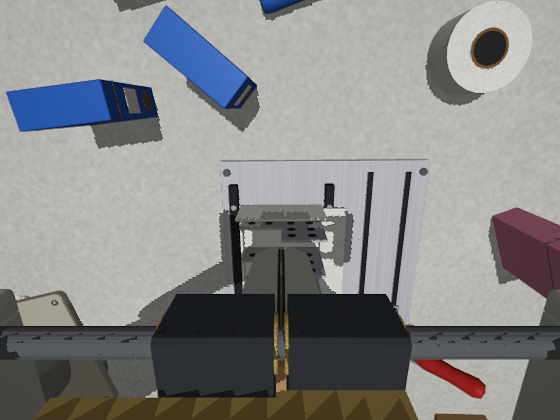

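The wrist view shows the rack's white trailing plate at about (282,213), square to the tool. It lies at dock-y 0.265 with its centre at dock-x 0.413. The TCP is at (0.308, 0.411), so there is 42 mm of clearance and good centring. I'll go down and push.

```bash
python3 -m jog '[[1,0,0,46,0],[1,0,0,46,0],[1,0,0,46,0],[1,0,0,46,0],[1,0,2,0,0],[1,0,0,0,0],[1,-10,0,0,0],[1,-8,0,0,0]]'; python3 -m jog '[[1,-4,0,0,0],[1,-4,0,0,0],[1,-4,0,0,0],[1,-4,0,0,0],[1,-4,0,0,0],[1,-4,0,0,0],[1,-4,0,0,0],[1,-4,0,0,0]]';  python3 -m jog '[[1,-4,0,0,0],[1,-4,0,0,0],[1,-4,0,0,0],[1,-4,0,0,0],[1,-4,0,0,0],[1,-4,0,0,0],[1,-4,0,0,0],[1,-4,0,0,0]]'
```

```text
clock: 4.2
tool_pos: [0.4709, 0.1823, 0.0421]
orientation: [0.001, 0.789, 0.615, 0.001]
wrist_force: [0.3, 0.0, 0.4]
width: 0.0006
finger_force: 0.0
clock: 5.2
tool_pos: [0.4621, 0.1521, 0.0403]
orientation: [-0.0, 0.789, 0.615, 0.001]
wrist_force: [1.3, 6.2, -2.2]
width: 0.0003
finger_force: 3.1
clock: 6.2
tool_pos: [0.4543, 0.1213, 0.0403]
orientation: [-0.0, 0.788, 0.615, 0.001]
wrist_force: [1.8, 5.6, -3.0]
width: 0.0003
finger_force: 2.8
```

```bash
python3 - <<'E'
from plant import camera
import cv2,numpy as np
from h import *
T0=dict(np.load("top0.npz"));S0=dict(np.load("scene0.npz"))
d=np.array([.2402,.9707]);e=np.array([.9707,-.2402])
S=camera("scene");T=camera("top");cv2.imwrite("pics/s2.png",cv2.resize(S["pixels"][165:300,165:345],None,fx=4.4,fy=4.4))
for n,c in(("T0",T0),("S0",S0),("T",T),("S",S)):
    P=cloud(c);x=P[...,:2]@e;y=P[...,:2]@d
    f=(abs(P[...,2]-.029)<.005)&(x>.475)&(x<.490)&(y>-.1)&(y<.3)   # flange strip
    w=(P[...,2]>.033)&(P[...,2]<.055)&(x>.38)&(x<.45)&(y>-.16)&(y<-.05) # stop block
    print(n,"flange y",np.percentile(y[f],[1,99]).round(4) if f.any() else "","stop",w.sum(),np.percentile(y[w],[2,98]).round(4) if w.any() else "")
E
```

```text
T0 flange y [0.0077 0.2629] stop 183 [-0.0852 -0.0658]
S0 flange y [0.0062 0.262 ] stop 122 [-0.0864 -0.0695]
T flange y [-0.0273  0.1928] stop 183 [-0.085 -0.066]
S flange y [-0.0278  0.2311] stop 124 [-0.0868 -0.0683]
```

The rack slides with about 6 N of push, and its leading edge is about 32–38 mm from the stop. I'll continue, slower near the end.

```bash
python3 -m jog '[[1,-4,0,0,0],[1,-4,0,0,0],[1,-4,0,0,0],[1,-4,0,0,0],[1,-4,0,0,0],[1,-3,0,0,0],[1,-2,0,0,0],[1,-2,0,0,0]]'; python3 -m jog '[[1,-1,0,0,0],[1,-1,0,0,0],[1,-1,0,0,0],[1,-1,0,0,0],[1,-1,0,0,0],[1,0,0,0,0],[1,0,0,0,0],[1,0,0,0,0]]'
```

```text
clock: 7.3
tool_pos: [0.4478, 0.0951, 0.0403]
orientation: [-0.0, 0.788, 0.615, 0.001]
wrist_force: [2.1, 5.5, -1.5]
width: 0.0003
finger_force: 2.9
clock: 8.3
tool_pos: [0.4465, 0.0902, 0.0403]
orientation: [-0.0, 0.788, 0.615, 0.0]
wrist_force: [1.6, 4.8, -0.8]
width: 0.0003
finger_force: 2.5
```

```bash
python3 -m jog '[[1,-1,0,0,0],[1,-1,0,0,0],[1,-1,0,0,0],[1,-1,0,0,0],[1,0,0,0,0],[1,0,0,0,0],[1,0,0,0,0],[1,0,0,0,0]]'; python3 - <<'E'
from plant import camera
import cv2,numpy as np
from h import *
d=np.array([.2402,.9707]);e=np.array([.9707,-.2402])
S=camera("scene");T=camera("top")
for n,c in(("T",T),("S",S)):
    P=cloud(c);x=P[...,:2]@e;y=P[...,:2]@d
    f=(abs(P[...,2]-.029)<.005)&(x>.475)&(x<.490)&(y>-.1)&(y<.3)
    print(n,"flange y",np.percentile(y[f],[1,99]).round(4))
E
```

```text
clock: 9.3
tool_pos: [0.4455, 0.0863, 0.0403]
orientation: [-0.0, 0.788, 0.615, 0.0]
wrist_force: [2.0, 5.5, -1.6]
width: 0.0004
finger_force: 2.5
T flange y [-0.0626  0.1377]
S flange y [-0.0639  0.1964]
```

```bash
python3 -m jog '[[1,-1,0,0,0],[1,-1,0,0,0],[1,-1,0,0,0],[1,-1,0,0,0],[1,0,0,0,0],[1,0,0,0,0],[1,0,0,0,0],[1,0,0,0,0]]'
```

```text
clock: 10.4
tool_pos: [0.4452, 0.0854, 0.0408]
orientation: [-0.002, 0.788, 0.615, 0.003]
wrist_force: [3.6, 19.5, -1.5]
width: 0.0004
finger_force: 9.7
```

The tool stopped at 19.5 N after the rack had gone about 71 mm, with its edge at the buffers, so it is home. I'll back off, rise, and look.

```bash
python3 -m jog '[[1,3,0,0,0],[1,12,0,0,0],[1,25,0,0,0],[1,0,0,-50,0],[1,0,0,-50,0],[1,0,0,-50,0],[1,0,0,-45,0],[1,0,0,0,0]]'; python3 - <<'E'
from plant import camera
import cv2,numpy as np
from h import *
d=np.array([.2402,.9707]);e=np.array([.9707,-.2402])
S=camera("scene");T=camera("top");cv2.imwrite("pics/s3.png",cv2.resize(S["pixels"][165:300,165:345],None,fx=4.4,fy=4.4))
for n,c in(("T",T),("S",S)):
    P=cloud(c);x=P[...,:2]@e;y=P[...,:2]@d
    f=(abs(P[...,2]-.029)<.005)&(x>.475)&(x<.490)&(y>-.1)&(y<.3)
    print(n,"flange y",np.percentile(y[f],[1,99]).round(4))
    h=cv2.cvtColor(c["pixels"],cv2.COLOR_BGR2HSV)
    m=((h[...,0]<6)|(h[...,0]>174))&(h[...,1]>170)&(h[...,2]>60)&(x>.55)&(x<.68)&(abs(y-.08)<.03)&(P[...,2]>.06)
    i=m&(P[...,2]>np.percentile(P[m][:,2],70));print("red end x,y,z",m.sum(),np.median(x[i]).round(3),np.median(y[i]).round(3),P[i][:,2].max().round(3),x[m].max().round(3))
    k=(P[...,2]>.06)&(P[...,2]<.3)&(abs(y-.08)<.12)&(x>.67)&(x<.8);print("near handle start:",k.sum(),(np.percentile(x[k],[2,98]),np.percentile(y[k],[2,98])) if k.any() else "")
E
```

```text
clock: 11.4
tool_pos: [0.4567, 0.1211, 0.24]
orientation: [0.002, 0.789, 0.615, 0.003]
wrist_force: [0.3, 0.1, 0.1]
width: 0.0006
finger_force: 0.0
T flange y [-0.0625  0.1927]
red end x,y,z 134 0.629 0.082 0.148 0.638
near handle start: 277 (array([0.72573882, 0.76702314]), array([0.16508482, 0.19888116]))
S flange y [-0.0636  0.2038]
red end x,y,z 108 0.638 0.077 0.149 0.646
near handle start: 411 (array([0.73422401, 0.77301289]), array([0.16297222, 0.19849835]))
```

View pics/s3.png

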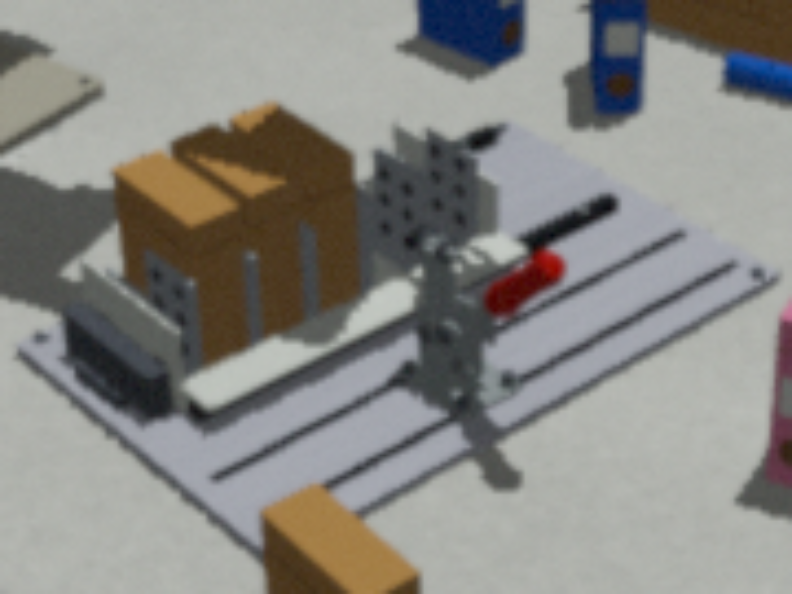

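The crop shows the rack's leading end against the stop at about (165,380), the three boxes upright at (230,230), and the handle still open at (545,265). Now I'll move beyond the handle's outer side, at dock x 0.70, y 0.08.

```bash
python3 -m jog '[[1,-25,48,0,0],[1,-25,48,0,0],[1,-25,48,0,0],[1,-25,48,0,0],[1,-25,48,0,0],[1,-22,46,0,0],[1,0,0,0,10],[1,0,0,0,10]]'; python3 -m jog '[[1,0,0,0,10],[1,0,0,0,10],[1,0,0,0,10],[1,0,0,0,10],[1,0,0,0,10],[1,0,0,0,10],[1,0,0,0,10],[1,0,0,0,0]]'
```

```text
clock: 12.5
tool_pos: [0.6948, -0.0921, 0.2308]
orientation: [-0.002, 0.885, 0.466, -0.002]
wrist_force: [0.6, -0.2, -0.6]
width: 0.0005
finger_force: 0.0
clock: 13.5
tool_pos: [0.6948, -0.0914, 0.2325]
orientation: [-0.0, 0.993, -0.122, -0.002]
wrist_force: [-1.1, 0.1, 0.5]
width: 0.0003
finger_force: 0.0
```

```bash
python3 -m jog '[[1,0,0,36,0],[1,0,0,36,0],[1,0,0,36,0],[1,0,0,0,0],[1,-6,0,0,0],[1,-6,0,0,0],[1,-6,0,0,0],[1,-6,0,0,0]]'; python3 -m jog '[[1,-5,0,0,0],[1,-5,0,0,0],[1,-5,0,0,0],[1,-5,0,0,0],[1,-5,0,0,0],[1,-5,0,0,0],[1,-5,0,0,0],[1,-5,0,0,0]]'
```

```text
clock: 14.5
tool_pos: [0.6725, -0.0858, 0.1283]
orientation: [0.0, 0.992, -0.123, 0.001]
wrist_force: [-0.5, -0.3, -0.3]
width: 0.0005
finger_force: 0.0
clock: 15.5
tool_pos: [0.6333, -0.076, 0.1272]
orientation: [0.0, 0.992, -0.123, -0.0]
wrist_force: [0.2, -0.0, 0.5]
width: 0.0005
finger_force: 0.0
```

```bash
python3 - <<'E'
from plant import camera
import cv2,numpy as np
S=camera("scene");T=camera("top")
a=cv2.resize(S["pixels"][140:265,215:345],None,fx=3,fy=4)[:500];b=cv2.resize(T["pixels"][130:255,235:365],None,fx=3,fy=4)[:500]
cv2.imwrite("pics/h1.png",np.hstack([a,b]))
E
```

```text
(no output)
```

View pics/h1.png

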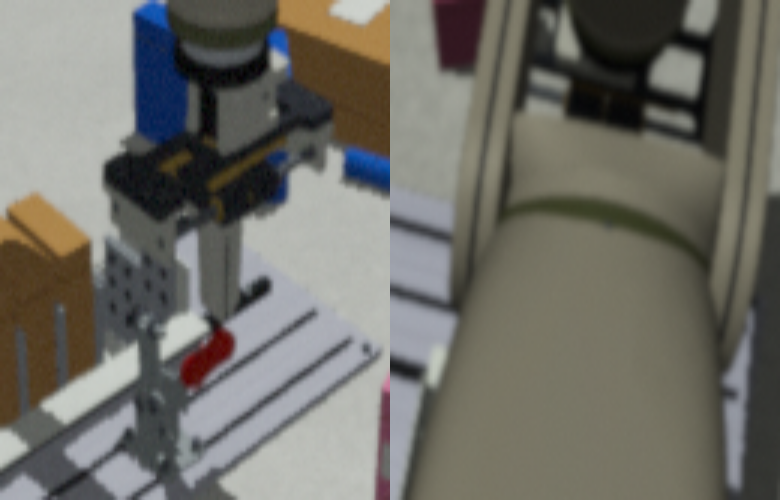

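```bash
python3 - <<'E'
from plant import camera,monitor
import cv2,numpy as np
from h import *
o=monitor.get_obs();print(o["tool_pos"],o["wrist_force"])
S=camera("scene");X=S["R"]@np.array(o["tool_pos"])+S["t"];print("TCP px",S["fx"]*X[0]/X[2]+S["cx"],S["fy"]*X[1]/X[2]+S["cy"],X[2])
h=cv2.cvtColor(S["pixels"],cv2.COLOR_BGR2HSV);P=cloud(S)
m=((h[...,0]<6)|(h[...,0]>174))&(h[...,1]>170)&(h[...,2]>50);m[:,:260]=0;m[:,310:]=0;m[:210]=0;m[245:]=0
ys,xs=np.nonzero(m);e=np.array([.9707,-.2402]);d=np.array([.2402,.9707])
for u,v in zip(xs[::6],ys[::6]): 
    p=P[v,u];print(u,v,(p[:2]@e).round(3),(p[:2]@d).round(3),p[2].round(3))
E
```

```text
[ 0.63326392 -0.07589564  0.12728762] [-0.77910134 -0.4867599   0.21025935]
TCP px 287.41724207594865 228.6398184240338 1.239630145275124
287 222 0.626 0.083 0.142
287 224 0.633 0.077 0.142
287 225 0.633 0.076 0.14
286 226 0.635 0.072 0.139
283 227 0.621 0.074 0.128
289 227 0.644 0.074 0.14
284 228 0.626 0.073 0.128
290 228 0.645 0.076 0.136
283 229 0.62 0.075 0.121
289 229 0.643 0.075 0.133
282 230 0.619 0.073 0.118
277 231 0.598 0.075 0.103
283 231 0.625 0.071 0.119
279 232 0.608 0.072 0.107
276 233 0.598 0.071 0.099
282 233 0.618 0.073 0.109
281 234 0.613 0.075 0.102
```

```bash
python3 - <<'E'
from plant import camera
import cv2,numpy as np
from h import *
S=camera("scene");P=cloud(S);e=np.array([.9707,-.2402]);d=np.array([.2402,.9707])
for v in range(204,228,3):
    print(v,[(u,*(np.array([P[v,u,:2]@e,P[v,u,:2]@d,P[v,u,2]])*1000).round().astype(int).tolist(),S["pixels"][v,u].tolist()) for u in(280,284,287,290,293)])
c=cv2.resize(S["pixels"][195:245,262:316],None,fx=10,fy=10,interpolation=cv2.INTER_CUBIC);cv2.imwrite("pics/h2.png",c)
E
```

```text
204 [(280, 389, 274, 8, [167, 159, 156]), (284, 638, 62, 210, [85, 89, 87]), (287, 644, 66, 211, [86, 91, 90]), (290, 642, 78, 205, [70, 72, 70]), (293, 645, 84, 204, [87, 92, 90])]
207 [(280, 402, 262, 8, [169, 163, 160]), (284, 640, 60, 203, [85, 92, 90]), (287, 643, 66, 202, [88, 92, 91]), (290, 643, 76, 198, [61, 67, 64]), (293, 646, 84, 196, [90, 95, 92])]
210 [(280, 414, 251, 7, [170, 162, 158]), (284, 638, 61, 193, [85, 89, 87]), (287, 644, 66, 194, [87, 92, 90]), (290, 643, 77, 188, [65, 67, 66]), (293, 644, 86, 185, [91, 95, 95])]
213 [(280, 428, 238, 7, [174, 166, 163]), (284, 635, 64, 182, [85, 92, 89]), (287, 642, 68, 183, [86, 92, 92]), (290, 639, 80, 177, [64, 70, 68]), (293, 643, 88, 175, [88, 93, 92])]
216 [(280, 443, 225, 10, [179, 169, 166]), (284, 640, 60, 177, [87, 91, 88]), (287, 645, 66, 177, [84, 91, 89]), (290, 644, 76, 172, [66, 70, 70]), (293, 644, 87, 167, [72, 77, 76])]
219 [(280, 478, 193, 30, [192, 197, 191]), (284, 472, 215, 17, [55, 51, 49]), (287, 644, 66, 167, [68, 73, 71]), (290, 642, 78, 161, [73, 73, 69]), (293, 484, 241, 11, [146, 139, 136])]
222 [(280, 489, 183, 29, [199, 206, 201]), (284, 494, 195, 26, [126, 132, 128]), (287, 627, 83, 143, [7, 11, 57]), (290, 637, 84, 147, [102, 95, 123]), (293, 495, 231, 10, [179, 171, 169])]
225 [(280, 496, 177, 24, [79, 81, 81]), (284, 621, 78, 133, [70, 69, 102]), (287, 636, 74, 142, [0, 3, 82]), (290, 640, 80, 141, [13, 11, 88]), (293, 643, 88, 139, [119, 111, 127])]
```

View pics/h2.png

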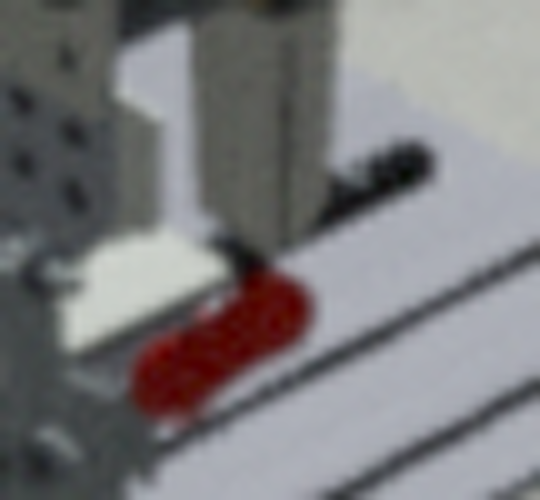

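The crop shows the shut fingers ending at about (289,220), right above the red grip. The tip is at z ≈ 0.157, about 30 mm higher than the reported TCP height, so it passed over the handle without touching. I'll back off, go 30 mm lower and push again.

```bash
python3 -m jog '[[1,20,0,0,0],[1,25,-4,0,0],[1,0,0,15,0],[1,0,0,15,0],[1,0,0,0,0],[1,-3,0,0,0],[1,-4,0,0,0],[1,-4,0,0,0]]'; python3 - <<'E'
from plant import camera
from h import *
S=camera("scene");P=cloud(S);e=np.array([.9707,-.2402]);d=np.array([.2402,.9707])
x=P[...,:2]@e;y=P[...,:2]@d;z=P[...,2];g=S["pixels"].astype(int);g=g.max(-1)-g.min(-1)
m=(x>.655)&(x<.71)&(y>.04)&(y<.11)&(z>.03)&(z<.2)&(g<25);print(m.sum(),np.percentile(z[m],[0,2,50]),np.percentile(x[m],[2,98]),np.percentile(y[m],[2,98]))
E
```

```text
clock: 16.7
tool_pos: [0.6677, -0.0804, 0.0981]
orientation: [0.0, 0.992, -0.123, 0.001]
wrist_force: [0.4, 0.3, -0.0]
width: 0.0005
finger_force: 0.0
293 [0.12781517 0.13340889 0.16879329] [0.66174862 0.68021756] [0.06228704 0.09669948]
```

That confirms it: the fingertips are about 30 mm above the reported TCP. I'll lower a little more and push.

```bash
python3 -m jog '[[1,0,0,8,0],[1,-4,0,0,0],[1,-4,0,0,0],[1,-4,0,0,0],[1,-4,0,0,0],[1,-4,0,0,0],[1,-4,0,0,0],[1,-4,0,0,0]]'; python3 -m jog '[[1,-4,0,0,0],[1,-4,0,0,0],[1,-4,0,0,0],[1,-4,0,0,0],[1,0,0,0,0],[1,0,0,0,0],[1,0,0,0,0],[1,0,0,0,0]]'
```

```text
clock: 17.75
tool_pos: [0.6475, -0.0754, 0.0954]
orientation: [0.001, 0.992, -0.123, 0.008]
wrist_force: [16.9, -4.0, 13.4]
width: 0.0004
finger_force: 8.6
clock: 18.75
tool_pos: [0.6249, -0.0697, 0.0891]
orientation: [-0.0, 0.992, -0.123, -0.0]
wrist_force: [1.4, -0.2, 2.4]
width: 0.0003
finger_force: 1.5
```

```bash
cat > st.py <<'E'
from plant import camera
from h import *
S=camera("scene");P=cloud(S);e=np.array([.9707,-.2402]);d=np.array([.2402,.9707])
x=P[...,:2]@e;y=P[...,:2]@d;z=P[...,2]
h=cv2.cvtColor(S["pixels"],cv2.COLOR_BGR2HSV)
m=((h[...,0]<6)|(h[...,0]>174))&(h[...,1]>150)&(h[...,2]>50)&(x>.5)&(x<.68)&(abs(y-.08)<.05)&(z>.06)
print(m.sum())
for q in(5,50,95):
    i=m&(abs(z-np.percentile(z[m],q))<.006);print(q,np.median(x[i]).round(3),np.median(y[i]).round(3),np.median(z[i]).round(3))
cv2.imwrite("pics/st.png",cv2.resize(S["pixels"][165:300,165:345],None,fx=4.4,fy=4.4))
E
python3 st.py
```

```text
69
5 0.59 0.074 0.103
50 0.595 0.074 0.119
95 0.603 0.071 0.155
```

```bash
python3 -m jog '[[1,-4,0,0,0],[1,-4,0,0,0],[1,-4,0,0,0],[1,-4,0,0,0],[1,-4,0,0,0],[1,0,0,0,0],[1,0,0,0,0],[1,0,0,0,0]]'; python3 st.py
```

```text
clock: 19.8
tool_pos: [0.6057, -0.0649, 0.0893]
orientation: [0.0, 0.992, -0.123, 0.0]
wrist_force: [-1.0, 0.1, 0.9]
width: 0.0005
finger_force: 0.0
110
5 0.565 0.077 0.108
50 0.563 0.076 0.131
95 0.559 0.079 0.171
```

The handle has snapped past upright, with its end at z ≈ 0.175. I'll retreat outward, rise and check.

```bash
python3 -m jog '[[1,15,0,0,0],[1,30,0,0,0],[1,30,0,0,0],[1,0,0,-40,0],[1,0,0,-45,0],[1,0,0,-45,0],[1,0,0,0,0],[1,0,0,0,0]]'; python3 st.py; python3 - <<'E'
from h import *
from plant import camera
S=camera("scene");P=cloud(S);e=np.array([.9707,-.2402]);d=np.array([.2402,.9707])
x=P[...,:2]@e;y=P[...,:2]@d
f=(abs(P[...,2]-.029)<.005)&(x>.475)&(x<.490)&(y>-.1)&(y<.3);print("flange y",np.percentile(y[f],[1,99]).round(4))
E
```

```text
clock: 20.85
tool_pos: [0.6782, -0.0831, 0.2187]
orientation: [-0.0, 0.992, -0.123, -0.0]
wrist_force: [-0.5, -0.4, -0.9]
width: 0.0003
finger_force: 0.0
168
5 0.565 0.076 0.113
50 0.562 0.076 0.145
95 0.557 0.079 0.171
flange y [-0.0627  0.1917]
```

View pics/st.png

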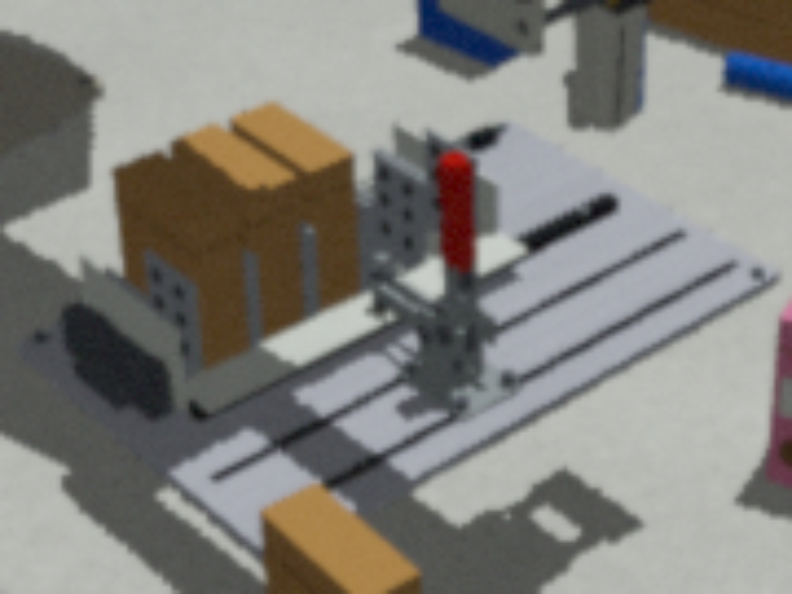

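The handle stands upright at (455,210), the bar lies level over the flange at (385,285), the rack is at the stop, the boxes are upright, and the robot is clear. I'm handing it in.

```bash
python3 -c "
from plant import order
print(order.sign_off())"
```

```text
the job is handed in; nothing more can be done
None
```

The job is handed in: camera checks showed the rack at the stop, the handle snapped upright with the bar level over the flange, and the three boxes standing; the pad's force on the flange was not measured, and sign-off gave no verdict.

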